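Touch off a cold block with the teaching pin and seat the pin in its bore

ROBOT

A 6-joint arm with a two-finger parallel gripper is mounted at the origin on the work surface. World frame = base frame: x ahead of the robot, y to its left, z up, the work surface at z = 0. Lengths are in m, angles in rad, forces in N, time in s.
With the tool pointing down it reaches from about 0.25 to 0.775 m from the base axis. Payload 4 kg.
Tool frame: the origin (TCP) lies between the finger pads; the fingertips stand 25 mm ahead of it and the grasp point (between the pads) lies 6 mm ahead of it (robot.tip_reach is the distance from the TCP to the fingertips, in m); z points along the fingers, y is the line along which they close (so a half turn about z gives the same grasp; the last joint's range is limited). The gripper opens to 94 mm and grips with 3 to 60 N. Pads are 16 mm wide; open, the fingers measure 119 mm over their backs; the gripper's body (75 mm by 177 mm) begins 78 mm behind the grasp point.
Start: joints at [1.179, 0.087, 1.371, -0, 1.684, -0.103], TCP at [0.157, 0.527, 0.194] pointing down, gripper open.
Joint ranges: [-3.1, 3.1], [-0.76, 2.03], [0.27, 2.55], [-1.08, 4.22], [0.17, 2.65], [-2.57, 2.57]. Speed limits (rad/s): [2.79, 2.79, 3.14, 3.14, 3.14, 3.14].

INTERFACE

Orientations are given as [roll, pitch, yaw] about the fixed x, y, z axes, in that order (R = Rz(yaw) Ry(pitch) Rx(roll)).
In Python, from bench import sensors, snapshot, camera_info, ticket, robot gives the robot as it stands.
- The arm moves only by the tool arm_command, never from a script. Its argument "plan" is a list of rows, each an object with "grip": the closure, from -1 (fully open) to 1 (shut); "slide": the shift along the tool's x, y, z normalised to -1 to 1, where 1 is 500 mm, a list of three; "spin": the turn about the tool's z normalised to -1 to 1, where 1 is 5 degrees. A call has 1 to 10 rows; each row shifts and turns the commanded pose from where the row before left it, along the tool's axes as they then stand; what a row does not reach is not made up. A row lasts 1/8 s, in which the tool goes at most 62.5 mm and 10.7 degrees, less where a joint would pass 70% of its speed; a pose out of reach is approached as far as the arm can. A call with a number of a shift or a turn outside -1 to 1 is refused whole. A call with a gripper value outside its range is refused whole. The fingers move at their own pace and stop on an object; the grip force is fixed at half the most. Time passes only in rows, so rows that do not move let the fingers close. It gives the time, the measured TCP pose, the force, the opening and the grip force at its end, in the units of the state.
- sensors.get_obs(): the state, without advancing time (a new reading comes with each control period).
- snapshot(name): name is "scene" or "top" or "wrist"; returns the picture (400x640x3 uint8, red, green, blue); there is no depth.
- camera_info(name): a dict with "fx", "fy", "cx", "cy" (pixels), "position" and "rotation" of the camera in the world. Camera axes: x right, y up, looking along -z (the intrinsics and any distortion apply to the point x, -y, -z); pixel columns grow to the right and rows downward; lengths in m; the calibration is good to about 2 mm. A picture is of the moment at which its call begins: read the wrist's pose just before it. camera_info takes no time and is no camera call; for the wrist camera it gives the pose at the moment of the call.
- ticket.close_job(): hands the job in; it is judged then, once.
The state is a dict: "time": time; "joint_positions": joint angles; "qvel": joint speeds; "joint_torque": joint torques, N m; "tool_pos": TCP position; "ee_rot": TCP orientation; "wrist_force": force on the tool from outside, world axes, zero at the start; "wrist_torque": the same for the moment, N m; "width": finger opening in m; "finger_force": force on a finger pad.
Only numpy, scipy, OpenCV 4.12 (cv2) and the standard library are available. Lean on these libraries where they do the work, as an engineer would, in place of code of your own. Each camera call takes 0.05 s, during which the arm holds its last target. There are 200 camera calls.

TASK

Locate the aluminium cold block that lies loose in its nest on the deck plate: take the steel teaching pin from its holder and touch its shank gently against the block at three points and in this order, on the long front side near the left end, on the same side near the right end, and then on the middle of the left end face, keeping light contact for half a second each time. From what you felt, put the pin upright into the locating bore in the block's top until its collar sits fully down on the block, let go and leave it standing there. Never press hard on the block or the deck plate, and leave the other things on the bench where they are.

Things in the scene. Friction and masses are not known exactly. Their poses are not given: they have to be found in the camera images.
- station: bare aluminium deck plate carrying the cold block, fixed to the bench. Plate 160 mm (x) by 220 mm (y) by 12 mm thick; origin at the centre of its underside, on the bench; x points away from the robot, y to the left, z up. Four steel corner locators on it reach 20 mm above the bench and stay clear of the block.
- nest (a point): centre of the 15 mm high pad the block stands on (axes as the station). Block: bright aluminium, 85.5 (x) by 128 (y) by 45 mm high, top 60 mm above the bench, with small 6 mm wells and one wide bore. It is NOT exactly here: shifted up to 6 mm in x and 6 mm in y and turned up to 0.06 rad about z, not reported; find it by touch. It yields under 0.1 mm to light touches.
- front_left (a point): first touch point, where it would lie if the block sat centred: on the block's long front side (facing -x), 42 mm left of its middle, 18 mm below its top. Touch within 12 mm of it along the side, pin upright, its tip at about this height or up to 10 mm lower.
- front_right (a point): second touch point, where it would lie if the block sat centred: on the same front side, 42 mm right of its middle, same height. Touch within 12 mm of it along the side, in the same way.
- left_end (a point): third touch point, where it would lie if the block sat centred: middle of the block's left end face (facing +y), same height. Touch within 15 mm of it along the face, in the same way.
- bore (a point): centre of the mouth of the locating bore, in the block's top, where it would lie if the block sat centred; the true one is up to 12 mm away. Round vertical bore, 13 mm in diameter, 1.5 mm chamfer, 41 mm deep; its axis lies 22 mm in from the block's left end face and 61.75 mm in from its front side, square to these faces.
- holder: grey plastic pin holder, 50 by 50 by 40 mm high, fixed to the bench left or right of the deck plate; origin at the centre of its underside. The pin hangs in its 14 mm hole by the collar.
- pin_grip (a point): centre of the teaching pin's square grip, 64 mm above its tip, 68 mm above the bench while in the holder; z up along the pin, x and y square to the grip's flats. Steel pin, 88 mm long, about 0.16 kg: round shank 12 mm in diameter and 36 mm long, above it a collar 28 mm in diameter and 4 mm thick, above it the square grip, 22 by 22 mm and 48 mm tall.
- pin_tip (a point): centre of the flat tip of the pin's shank (the last 2 mm taper to 9 mm diameter); z up along the pin. With the pin seated the tip lies 36 mm below the block's top, 24 mm above the bench.
- tube_rack: bystander: low green microtube rack, 120 by 62 by 32 mm, loose, on the other side of the deck plate from the holder; origin at the centre of its underside.
- tip_box: bystander: dark pipette tip box with a clear lid, 86 by 126 by 75 mm, loose; origin at the centre of its underside.
- reagent: bystander: white reagent bottle, 56 mm in diameter, 110 mm tall, loose; origin at the centre of its underside.
Not all that is in view belongs to the job. Of the things that look like the part that bears pin_grip, the larger one is meant.

How it is judged:
By the outcome, as a careful person would: the job done as asked, in the order asked, and still so for the second after the job is handed in, with the robot touching nothing.
It also fails if it takes over 72 s, if anything falls off the work surface, if the arm or the gripper's body presses on something with over 40 N, if the wrist force passes 120 N, or if a joint passes its speed limit or range.

## Working session

There is one attempt and no reset: what is moved stays moved. The work goes in short steps, Python scripts to look and compute and a tool call to move; the robot and the scene stay as the last step left them, time stands still between calls to the robot, and variables do not carry over. Pictures are saved under pics/ and viewed, at most 10 in all, crops included, and the job is handed in when it is done.

Besides the shell and the picture viewer there is one more tool, called after "Request:" as name([rows], argument=value, ...), one row to a line, values as JSON. arm_command: Moves the arm, as the interface text tells. Scaled input: -1 to 1 covers 500 mm each way for a shift and 5 degrees each way for a turn. Its arguments: {"type":"object","properties":{"plan":{"type":"array","items":{"type":"object","properties":{"grip":{"type":"number"},"slide":{"type":"array","items":{"type":"number"}},"spin":{"type":"number"}}}}},"required":["plan"]}

```bash
mkdir -p pics; ls
python3 - <<'E'
from bench import sensors, snapshot, camera_info, ticket, robot
import cv2,numpy as np
o=sensors.get_obs()
for k in o: print(k,np.round(o[k],4))
for n in("scene","top"):
    cv2.imwrite(f"pics/{n}0.png",snapshot(n)[:,:,::-1]); print(n,camera_info(n))
E
```

```text
pics
time 0.0
joint_positions [ 1.1789  0.0879  1.3722 -0.      1.6836 -0.1031]
qvel [-0.      0.0012 -0.0008  0.0003 -0.      0.0015]
joint_torque [-1.30000e-03 -3.40189e+01 -3.02420e+01  7.16000e-02  3.30000e-02
 -2.00000e-04]
tool_pos [0.1564 0.5267 0.1924]
ee_rot [-3.1394e+00 -2.0000e-04  2.8528e+00]
wrist_force [-0.5696 -0.0278 -0.3214]
wrist_torque [-0.0097 -0.0068  0.0261]
finger_force 0.0
width 0.0939
scene {'fx': 401.07702746966714, 'fy': 401.07702746966714, 'cx': 324.38691870114354, 'cy': 198.53266592886885, 'position': array([1.29145335, 0.22328919, 0.53278519]), 'rotation': array([1.01409243, 0.01488536, 1.87056075])}
top {'fx': 455.78119521197107, 'fy': 455.78119521197107, 'cx': 313.68871141330055, 'cy': 197.28010165503747, 'position': array([0.42016867, 0.00444306, 1.35756977]), 'rotation': array([ 0.13349145,  0.0137432 , -1.54653826])}
```

View pics/top0.png

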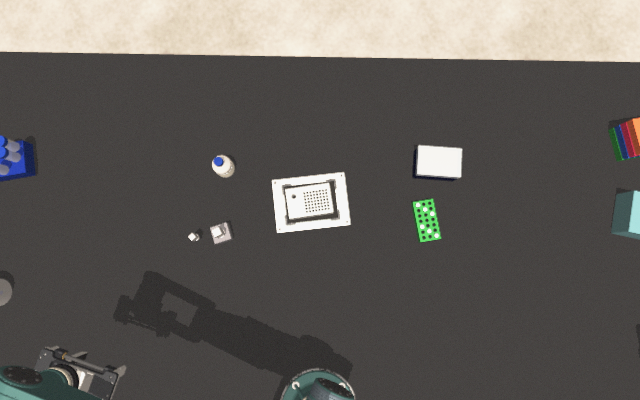

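View pics/scene0.png

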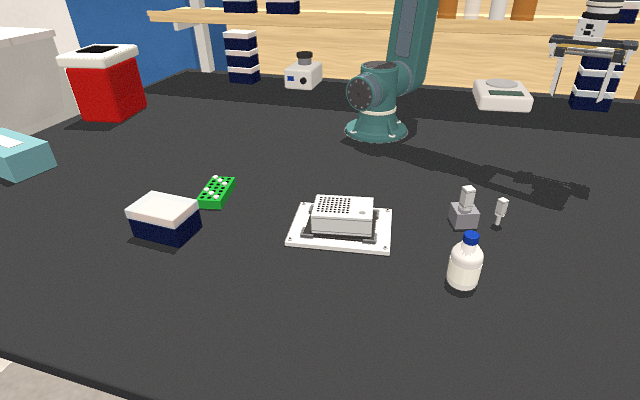

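Top view: the plate and block are at about (311,202). Two things look like the pin: one in the grey holder at (221,232), and a smaller one standing free at (194,237). The one in the holder is larger and hangs in the holder, so it fits. I'll enlarge it to confirm and measure.

```bash
cat > h.py <<'E'
from bench import sensors, snapshot, camera_info
import cv2,numpy as np
from scipy.spatial.transform import Rotation as Ro
def ray(ci,uv):
    uv=np.atleast_2d(uv).astype(float)
    d=np.c_[(uv[:,0]-ci['cx'])/ci['fx'],-(uv[:,1]-ci['cy'])/ci['fy'],-np.ones(len(uv))]
    return d@Ro.from_euler('xyz',ci['rotation']).as_matrix().T
def onz(ci,uv,z):
    d=ray(ci,uv); p=np.array(ci['position']); return p+d*((z-p[2])/d[:,2])[:,None]
def proj(ci,P):
    q=(np.atleast_2d(P)-ci['position'])@Ro.from_euler('xyz',ci['rotation']).as_matrix()
    return np.c_[ci['cx']+ci['fx']*q[:,0]/-q[:,2],ci['cy']-ci['fy']*q[:,1]/-q[:,2]]
E
python3 - <<'E'
from h import *
ci=camera_info('top'); im=cv2.imread('pics/top0.png'); g=cv2.cvtColor(im,6)
def big(x0,y0,x1,y1,t):
    m=np.zeros_like(g); m[y0:y1,x0:x1]=(g[y0:y1,x0:x1]>t)*255
    return max(cv2.findContours(m,0,1)[0],key=cv2.contourArea)
r=cv2.minAreaRect(big(262,165,362,240,150)); print('plate',r)
P=onz(ci,cv2.boxPoints(r),.012)[:,:2]; print(P.round(4),P.mean(0).round(4)); 
for i in range(4):
    e=P[(i+1)%4]-P[i]; print(np.linalg.norm(e).round(4),np.degrees(np.arctan2(e[1],e[0])).round(2))
r=cv2.minAreaRect(big(207,218,236,246,90)); print('holder',r,onz(ci,cv2.boxPoints(r),.04)[:,:2].round(4),onz(ci,r[0],.04))
r=cv2.minAreaRect(big(207,218,236,246,190)); print('pin top',r,onz(ci,r[0],.092))
a=cv2.resize(im[210:250,180:240],None,fx=8,fy=8,interpolation=2)
s=cv2.imread('pics/scene0.png')[175:240,435:525]; b=cv2.resize(s,(480,int(480*65/90)),interpolation=2)[:320]
b=cv2.copyMakeBorder(b,0,320-b.shape[0],0,0,0)
cv2.imwrite('pics/c.png',cv2.resize(np.hstack([a,b]),(800,267)))
E
```

```text
plate ((310.55487060546875, 201.99391174316406), (53.7801513671875, 74.6517105102539), 83.6598129272461)
[[ 0.6516  0.1582]
 [ 0.6815 -0.0637]
 [ 0.5215 -0.0837]
 [ 0.492   0.1347]] [0.5867 0.0364]
0.2239 -82.32
0.1613 -172.89
0.2203 97.68
0.1613 8.36
holder ((220.25, 232.75001525878906), (18.024980545043945, 18.973663330078125), 71.56504821777344) [[0.5022 0.3301]
 [0.5209 0.2786]
 [0.4718 0.2596]
 [0.4533 0.3109]] [[0.48699136 0.29478821 0.04      ]]
pin top ((220.1999969482422, 232.60003662109375), (15.811387062072754, 16.443843841552734), 71.56504821777344) [[0.48476689 0.28349019 0.092     ]]
```

View pics/c.png

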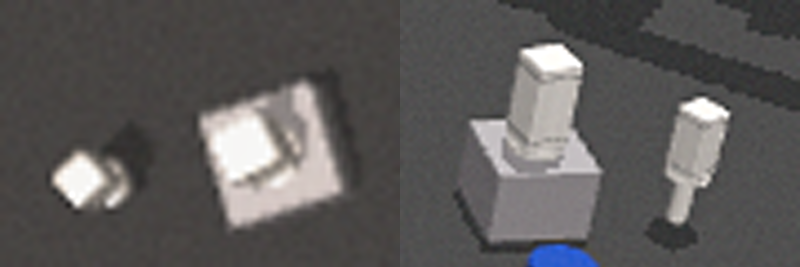

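The crop confirms it: the large pin, with its collar, hangs in the grey holder (crop 245,145 left, 545,110 right). The smaller free-standing one (85,180) is a decoy. I'll move over the holder for a wrist view.

Request:
arm_command([
  {"grip": -1, "slide": [-0.096, -0.032, -0.022], "spin": 0},
  {"grip": -1, "slide": [-0.096, -0.032, -0.022], "spin": 0},
  {"grip": -1, "slide": [-0.096, -0.032, -0.022], "spin": 0},
  {"grip": -1, "slide": [-0.096, -0.032, -0.022], "spin": 0},
  {"grip": -1, "slide": [-0.096, -0.032, -0.022], "spin": 0},
  {"grip": -1, "slide": [-0.096, -0.032, -0.022], "spin": 0},
  {"grip": -1, "slide": [-0.096, -0.032, -0.022], "spin": 0},
  {"grip": -1, "slide": [-0.096, -0.032, -0.022], "spin": 0},
  {"grip": -1, "slide": [0, 0, 0], "spin": 1},
  {"grip": -1, "slide": [0, 0, 0], "spin": 1},
])

```text
time: 1.35
tool_pos: [0.4889, 0.2944, 0.2807]
ee_rot: [-3.141, -0.001, 2.674]
wrist_force: [0.1, 0.6, 0.1]
width: 0.0941
finger_force: 0.0
```

Request:
arm_command([
  {"grip": -1, "slide": [0, 0, 0], "spin": 1},
  {"grip": -1, "slide": [0, 0, 0], "spin": 1},
  {"grip": -1, "slide": [0, 0, 0], "spin": 1},
  {"grip": -1, "slide": [0, 0, 0], "spin": 1},
  {"grip": -1, "slide": [0, 0, 0], "spin": 1},
  {"grip": -1, "slide": [0, 0, 0], "spin": 1},
  {"grip": -1, "slide": [0, 0, 0], "spin": 1},
  {"grip": -1, "slide": [0, 0, 0], "spin": 1},
  {"grip": -1, "slide": [0, 0, 0], "spin": 0.6},
  {"grip": -1, "slide": [0, 0, 0], "spin": 0},
])

```text
time: 2.6
tool_pos: [0.4881, 0.2951, 0.281]
ee_rot: [-3.14, 0.0, 1.928]
wrist_force: [-0.5, -0.6, -0.1]
width: 0.0941
finger_force: 0.0
```

Run:
```python
from h import *
o=sensors.get_obs(); ci=camera_info('wrist'); cv2.imwrite('pics/w1.png',snapshot('wrist')[:,:,::-1])
print(o['time'],o['tool_pos'],o['ee_rot'],ci); import json
json.dump({k:np.array(v).tolist() for k,v in ci.items()},open('w1.json','w'))
print(proj(ci,[[.487,.29,.04],[.485,.284,.092]]))
```

```text
2.6 [0.48811973 0.29507875 0.28096974] [-3.14045406e+00  3.42173419e-05  1.92842944e+00] {'fx': 307.27075392533925, 'fy': 307.27075392533925, 'cx': 320.3487979815556, 'cy': 198.13933265747167, 'position': array([0.46019335, 0.36744087, 0.47353795]), 'rotation': array([-0.27046098,  0.0019934 ,  0.35699368])}
[[319.5928658  172.36256489]
 [316.29572721 183.7940605 ]]
```

View pics/w1.png

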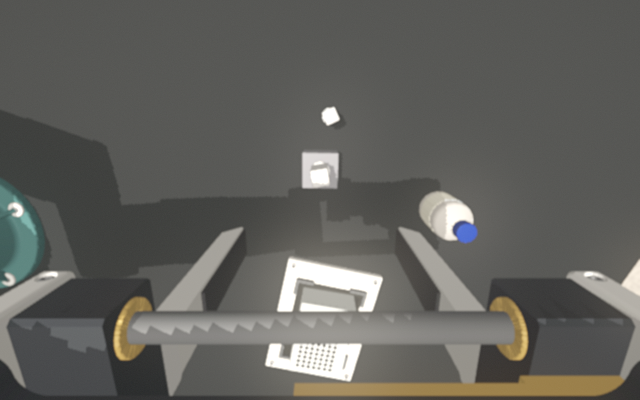

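The wrist view shows the holder at (321,170) with the pin's grip top at (320,174), and the decoy at (331,117). Next I'll measure the pin top and its yaw.

Run:
```python
from h import *
import json
ci=json.load(open('w1.json')); g=cv2.cvtColor(cv2.imread('pics/w1.png'),6)
R=g[145:195,295:347]
print(R[::2,::2][3:24])
for t in(120,200,225):
    c=max(cv2.findContours(((R>t)*255).astype('uint8'),0,1,offset=(295,145))[0],key=cv2.contourArea)
    r=cv2.minAreaRect(c); print(t,r)
    for z in(.04,.092):
        P=onz(ci,cv2.boxPoints(r),z)[:,:2]; e=np.diff(P,axis=0); print(z,P.mean(0).round(4),np.linalg.norm(e,axis=1).round(4),np.degrees(np.arctan2(e[:,1],e[:,0])).round(1))
```

```text
[[ 99  97  98 101 126 131 126 126 126 127 127 125 121 121 121 121 120 120
  118 115 116 106  93 100  99  98]
 [ 97  98  96 120 198 204 198 198 198 198 198 196 191 191 191 191 191 189
  185 184 184 172  95  87  98  99]
 [ 98  98  96 126 214 222 221 221 222 221 221 221 220 221 220 220 220 219
  219 219 220 205 100  84  97  98]
 [ 98  96  98 126 214 221 220 220 220 219 220 220 220 219 219 218 218 218
  218 218 219 204  97  85  99  99]
 [ 98  97  96 125 213 222 220 220 219 220 219 218 217 217 218 218 218 218
  218 218 218 203  98  84  96  98]
 [ 96  97  97 126 212 220 219 219 219 218 221 231 249 239 217 214 215 218
  218 218 218 203  96  84  99  99]
 [ 97  98  96 126 212 220 218 219 218 224 255 255 255 246 208 177 181 210
  218 218 218 201  88  87  99 100]
 [ 97  98  96 124 212 220 219 218 204 194 203 189 176 168 168 164 173 180
  197 207 219 201  87  85  97 101]
 [ 98  98  98 126 212 220 219 218 185 166 166 167 167 166 174 184 191 182
  165 183 216 201  87  86  98  98]
 [ 98  98  96 125 212 219 218 212 183 186 194 220 237 242 254 255 221 201
  166 177 214 195  85  84  98 100]
 [ 97  96 
[... 1017 characters left out ...]
 88  87  91  91  91  91  91
   93  95  95  87  81  81  80  81]
 [ 79  80  81  80  80  80  80  81  80  80  81  82  83  81  81  82  80  82
   80  81  82  81  81  81  81  81]]
120 ((319.5, 169.5), (37.0, 37.0), 90.0)
0.04 [0.4856 0.2934] [0.052  0.0534 0.0537] [  20.5  -68.7 -159.5]
0.092 [0.4825 0.3023] [0.0457 0.047  0.0472] [  20.5  -68.7 -159.5]
200 ((320.0, 169.5), (33.0, 34.0), 90.0)
0.04 [0.4862 0.2938] [0.0478 0.0477 0.0492] [  20.5  -68.7 -159.5]
0.092 [0.4831 0.3026] [0.0421 0.0419 0.0433] [  20.5  -68.7 -159.5]
225 ((319.0, 176.0), (16.0, 18.0), 90.0)
0.04 [0.4881 0.2847] [0.0257 0.0234 0.026 ] [  20.5  -69.2 -159.5]
0.092 [0.4847 0.2946] [0.0226 0.0206 0.0229] [  20.5  -69.2 -159.5]
```

Request:
arm_command([
  {"grip": -1, "slide": [0, 0, 0.1], "spin": 0},
  {"grip": -1, "slide": [0, 0, 0.1], "spin": 0},
  {"grip": -1, "slide": [0, 0, 0], "spin": 0},
])

```text
time: 3.02
tool_pos: [0.4848, 0.2935, 0.1755]
ee_rot: [-3.129, 0.001, 1.928]
wrist_force: [0.1, -0.5, 0.2]
width: 0.0939
finger_force: 0.0
```

Run:
```python
from h import *
o=sensors.get_obs(); ci=camera_info('wrist'); im=snapshot('wrist')[:,:,::-1].copy(); cv2.imwrite('pics/w2.png',im)
print(o['time'],o['tool_pos'].round(4) if hasattr(o['tool_pos'],'round') else o['tool_pos'],o['ee_rot'])
u,v=proj(ci,[.485,.2946,.092])[0].astype(int); print(u,v)
g=cv2.cvtColor(im,6); x0,y0=u-45,v-45; R=g[y0:v+45,x0:u+45]
for t in(150,238,250):
    c=max(cv2.findContours(((R>t)*255).astype('uint8'),0,1,offset=(x0,y0))[0],key=cv2.contourArea)
    r=cv2.minAreaRect(c); print(t,r,cv2.approxPolyDP(c,4,True)[:,0].tolist())
    for z in(.04,.092):
        P=onz(ci,cv2.boxPoints(r),z)[:,:2]; e=np.diff(P,axis=0); print(z,P.mean(0).round(4),np.linalg.norm(e,axis=1).round(4),np.degrees(np.arctan2(e[:,1],e[:,0])).round(1))
cv2.imwrite('pics/w2c.png',cv2.resize(im[y0:v+45,x0:u+45],None,fx=6,fy=6,interpolation=2))
```

```text
3.025 [0.4848 0.2935 0.1755] [-3.12891522e+00  1.06880972e-03  1.92837609e+00]
323 198
150 ((324.5, 188.0), (48.0, 47.0), 90.0) [[302, 164], [302, 207], [315, 212], [345, 208], [348, 166]]
0.04 [0.4871 0.2916] [0.0505 0.0542 0.0527] [  20.6  -68.2 -159.3]
0.092 [0.4826 0.3035] [0.0425 0.0456 0.0444] [  20.6  -68.2 -159.3]
238 ((324.0769348144531, 195.1154022216797), (12.155404090881348, 21.209938049316406), 82.87498474121094) [[335, 199], [332, 188], [313, 191]]
0.04 [0.4893 0.2844] [0.0233 0.0139 0.0236] [  28.   -62.  -151.9]
0.092 [0.4845 0.2975] [0.0196 0.0117 0.0198] [  28.   -62.  -151.9]
250 ((324.3243103027344, 194.94595336914062), (11.179130554199219, 19.399080276489258), 80.53767395019531) [[314, 191], [334, 199], [333, 189]]
0.04 [0.4895 0.2847] [0.0213 0.0127 0.0216] [  30.4  -59.7 -149.5]
0.092 [0.4846 0.2977] [0.018  0.0107 0.0181] [  30.4  -59.7 -149.5]
```

View pics/w2c.png

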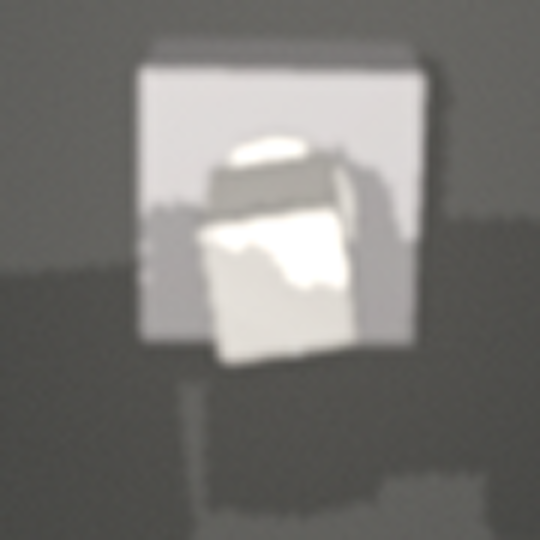

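The close crop shows the pin's top face with corners at about (202,228), (338,208), (355,345), (222,363). It is turned about 8° counter-clockwise from the holder.

Run:
```python
from h import *
ci=camera_info('wrist')
C=np.array([[202,228],[338,208],[355,345],[222,363]])/6+[278,153]
P=onz(ci,C,.092); e=np.diff(P[:,:2],axis=0); c=P.mean(0)
print(c,np.linalg.norm(e,axis=1),np.degrees(np.arctan2(e[:,1],e[:,0])))
H=onz(ci,np.array([[140,70],[425,72],[415,345],[142,343]])/6+[278,153],.04); print('holder',H.mean(0))
o=sensors.get_obs(); R=Ro.from_euler('xyz',o['ee_rot']).as_matrix(); print(o['tool_pos'],o['ee_rot'],(c-o['tool_pos'])@R)
```

```text
[0.49014321 0.29274635 0.092     ] [0.0215312  0.02266447 0.02145544] [  29.13610968  -61.9877037  -151.34978924]
holder [0.49077428 0.29279344 0.04      ]
[0.48709688 0.294596   0.17978555] [-3.13675119e+00  3.60066766e-04  1.92821355e+00] [-0.00276693  0.00263169  0.08777484]
```

Request:
arm_command([
  {"grip": -1, "slide": [-0.003, 0.004, 0], "spin": -0.85},
  {"grip": -1, "slide": [0, 0, 0], "spin": -0.85},
  {"grip": -1, "slide": [0, 0, 0], "spin": 0},
  {"grip": -1, "slide": [0, 0, 0], "spin": 0},
])

```text
time: 3.58
tool_pos: [0.4918, 0.295, 0.1839]
ee_rot: [3.138, 0.0, 2.075]
wrist_force: [-0.9, 0.7, 0.0]
width: 0.094
finger_force: 0.0
```

```bash
cat > pin.py <<'E'
from h import *
o=sensors.get_obs(); ci=camera_info('wrist'); im=snapshot('wrist')[:,:,::-1].copy(); cv2.imwrite('pics/w3.png',im)
u,v=proj(ci,[.4895,.293,.092])[0].astype(int); x0,y0=u-45,v-45
print(u,v,o['time'],o['tool_pos'],o['ee_rot'],o['qvel'])
cv2.imwrite('pics/w3c.png',cv2.resize(im[y0:v+45,x0:u+45],None,fx=6,fy=6,interpolation=2))
E
python3 pin.py
```

```text
318 197 3.575 [0.49176007 0.29498221 0.18393391] [3.13767692e+00 1.46864295e-04 2.07520618e+00] [-0.00123057  0.0040186   0.02177361 -0.00034724 -0.00206074 -0.00330338]
```

View pics/w3c.png

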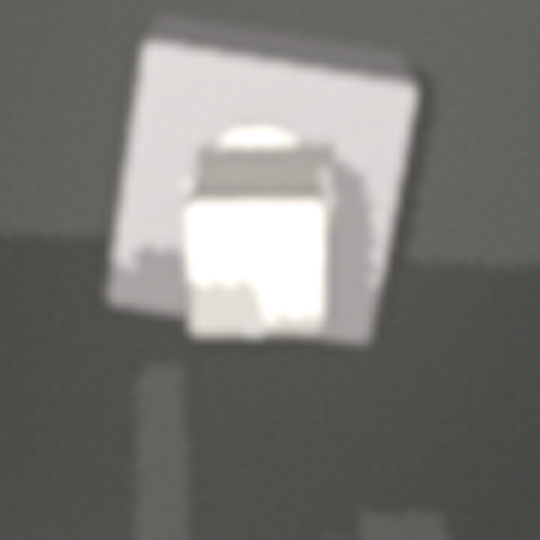

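Run:
```python
from h import *
o=sensors.get_obs(); ci=camera_info('wrist')
T=lambda p,r:(np.array(p),Ro.from_euler('xyz',r).as_matrix())
t1,R1=T(o['tool_pos'],o['ee_rot']); pc=R1.T@(ci['position']-t1); Rc=R1.T@Ro.from_euler('xyz',ci['rotation']).as_matrix()
t0,R0=T([0.49176007,0.29498221,0.18393391],[3.13767692,1.46864295e-04,2.07520618])
c0=dict(ci,position=t0+R0@pc,rotation=Ro.from_matrix(R0@Rc).as_euler('xyz'))
C=np.array([[183,200],[327,196],[326,335],[188,337]])/6+[318-45,197-45]
P=onz(c0,C,.092); c=P.mean(0); print(c,np.linalg.norm(np.diff(P[:,:2],axis=0),axis=1))
print(o['time'],t1,o['ee_rot'],(c-t1)@R1)
```

```text
[0.48676148 0.29268142 0.092     ] [0.02279903 0.02302437 0.02229895]
3.625 [0.49145655 0.29482657 0.18330263] [3.13873275e+00 1.15194504e-04 2.07540839e+00] [ 0.00040265 -0.00540809  0.09128749]
```

Request:
arm_command([
  {"grip": -1, "slide": [0.0, -0.007, 0.04], "spin": 0},
  {"grip": -1, "slide": [0, 0, 0.04], "spin": 0},
  {"grip": -1, "slide": [0, 0, 0], "spin": 0},
  {"grip": -1, "slide": [0, 0, 0], "spin": 0},
  {"grip": -1, "slide": [0, 0, 0], "spin": 0},
  {"grip": -1, "slide": [0, 0, 0], "spin": 0},
  {"grip": -1, "slide": [0, 0, 0], "spin": 0},
  {"grip": -1, "slide": [0, 0, 0], "spin": 0},
])

```text
time: 4.62
tool_pos: [0.4877, 0.2928, 0.1417]
ee_rot: [3.141, -0.0, 2.076]
wrist_force: [0.3, -0.7, -0.8]
width: 0.0936
finger_force: 0.0
```

```bash
cat > pin.py <<'E'
from h import *
o=sensors.get_obs(); ci=camera_info('wrist'); im=snapshot('wrist')[:,:,::-1].copy(); cv2.imwrite('pics/w4.png',im)
t,R=np.array(o['tool_pos']),Ro.from_euler('xyz',o['ee_rot']).as_matrix()
u,v=proj(ci,[.487,.293,.092])[0].astype(int); x0,y0=u-60,v-60
print(u,v,o['time'],t,o['ee_rot'],np.abs(o['qvel']).max())
cv2.imwrite('pics/w4c.png',cv2.resize(im[y0:v+60,x0:u+60],None,fx=4,fy=4,interpolation=2))
for px in [(0,0)]:
    pass
import json; json.dump({k:np.array(q).tolist() for k,q in dict(ci,t=t,R=R).items()},open('w4.json','w'))
E
python3 pin.py
```

```text
321 209 4.625 [0.48766604 0.2927894  0.14170533] [ 3.14138370e+00 -5.37535959e-05  2.07609015e+00] 0.002692644062815759
```

View pics/w4c.png

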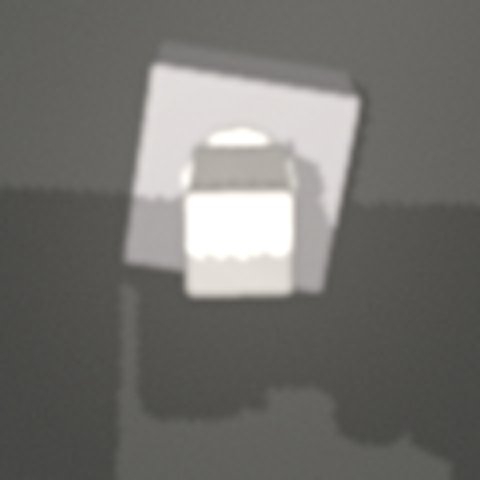

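The pin's top face is now square in the picture, with corners at (186,190), (293,190), (291,295), (187,297).

Run:
```python
from h import *
import json
ci=json.load(open('w4.json'))
C=np.array([[186,190],[293,190],[291,295],[187,297]])/4+[321-60,209-60]
P=onz(ci,C,.092); c=P.mean(0); print(c,np.linalg.norm(np.diff(P[:,:2],axis=0),axis=1),(c-ci['t'])@np.array(ci['R']))
H=onz(ci,np.array([[153,64],[359,97],[323,292],[125,263]])/4+[261,149],.04); print('holder',H.mean(0),(H.mean(0)-ci['t'])@np.array(ci['R']))
o=sensors.get_obs();print(o['tool_pos'],o['wrist_force'])
```

```text
[0.48663209 0.29275765 0.092     ] [0.02185671 0.02276096 0.02176758] [ 0.00047004 -0.00093049  0.04970517]
holder [0.48701352 0.29255017 0.04      ] [ 1.01059203e-04 -7.08025520e-04  1.01705195e-01]
[0.4876236  0.29278367 0.14162232] [-0.4427272   0.39460804 -0.05740806]
```

Request:
arm_command([
  {"grip": -1, "slide": [0.0006, -0.0017, 0.045], "spin": 0},
  {"grip": -1, "slide": [0, 0, 0.045], "spin": 0},
  {"grip": -1, "slide": [0, 0, 0.045], "spin": 0},
  {"grip": -1, "slide": [0, 0, 0], "spin": 0},
  {"grip": -1, "slide": [0, 0, 0], "spin": 0},
  {"grip": -1, "slide": [0, 0, 0], "spin": 0},
  {"grip": -1, "slide": [0, 0, 0], "spin": 0},
  {"grip": -1, "slide": [0, 0, 0], "spin": 0},
])

```text
time: 5.68
tool_pos: [0.487, 0.2928, 0.0747]
ee_rot: [3.141, -0.0, 2.076]
wrist_force: [-0.5, -0.2, 0.1]
width: 0.094
finger_force: 0.0
```

Request:
arm_command([
  {"grip": 1, "slide": [0, 0, 0], "spin": 0},
  {"grip": 1, "slide": [0, 0, 0], "spin": 0},
  {"grip": 1, "slide": [0, 0, 0], "spin": 0},
  {"grip": 1, "slide": [0, 0, 0], "spin": 0},
  {"grip": 1, "slide": [0, 0, 0], "spin": 0},
  {"grip": 1, "slide": [0, 0, 0], "spin": 0},
  {"grip": 1, "slide": [0, 0, 0], "spin": 0},
  {"grip": 1, "slide": [0, 0, 0], "spin": 0},
])

```text
time: 6.68
tool_pos: [0.4868, 0.2927, 0.0741]
ee_rot: [3.141, -0.0, 2.076]
wrist_force: [0.0, 0.2, -0.8]
width: 0.0213
finger_force: 30.0
```

Request:
arm_command([
  {"grip": 1, "slide": [0, 0, -0.03], "spin": 0},
  {"grip": 1, "slide": [0, 0, -0.05], "spin": 0},
  {"grip": 1, "slide": [0, 0, -0.05], "spin": 0},
  {"grip": 1, "slide": [0, 0, -0.05], "spin": 0},
  {"grip": 1, "slide": [0, 0, -0.05], "spin": 0},
  {"grip": 1, "slide": [0, 0, -0.02], "spin": 0},
  {"grip": 1, "slide": [0, 0, 0], "spin": 0},
  {"grip": 1, "slide": [0, 0, 0], "spin": 0},
  {"grip": 1, "slide": [0, 0, 0], "spin": 0},
  {"grip": 1, "slide": [0, 0, 0], "spin": 0},
])

```text
time: 7.92
tool_pos: [0.4864, 0.2925, 0.1982]
ee_rot: [-3.14, -0.0, 2.076]
wrist_force: [0.5, 0.3, -2.4]
width: 0.0217
finger_force: 30.0
```

Run:
```python
from h import *
im=cv2.imread('pics/top0.png')[165:240,262:362]
cv2.imwrite('pics/blk.png',cv2.resize(im,None,fx=8,fy=8,interpolation=2))
o=sensors.get_obs();print(o['tool_pos'],o['wrist_force'],o['wrist_torque'],o['width'])
```

```text
[0.48642224 0.29249402 0.19822382] [ 0.45979813  0.27763069 -2.40937428] [-0.06238909  0.01102506  0.00305252] 0.021741671946052938
```

View pics/blk.png

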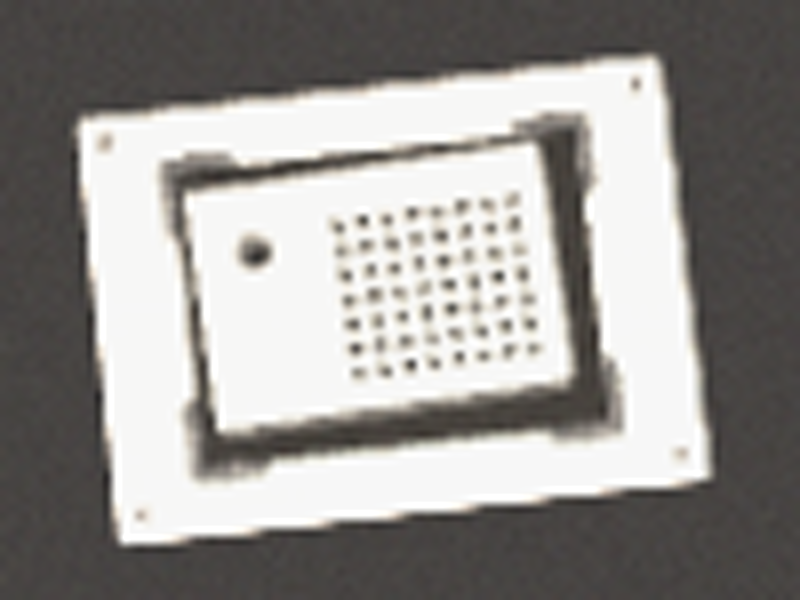

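The plate corners are at (78,120), (660,55), (710,478), (122,545). The block's top corners are at (185,190), (540,142), (577,382), (215,432), the bore is at (255,250), and the dark corner locators surround the block.

Run:
```python
from h import *
ci=camera_info('top'); f=lambda C,z:onz(ci,np.array(C)/8+[262,165]-[.44,.44],z)[:,:2]
def ang(e): return np.degrees(np.arctan2(e[1],e[0]))
for n,C,z in(('plate',[(78,120),(660,55),(710,478),(122,545)],.012),('block',[(185,190),(540,142),(577,382),(215,432)],.06),('loc',[(165,160),(590,115),(620,430),(195,475)],.02)):
    P=f(C,z); print(n,P.round(4).tolist(),P.mean(0).round(4),'y-dir',ang(P[0]-P[1])-90,ang(P[3]-P[2])-90,'x-dir',ang(P[0]-P[3]),ang(P[1]-P[2]),np.linalg.norm(P[0]-P[1]),np.linalg.norm(P[0]-P[3]))
b=f([(255,250)],.06)[0]; print('bore',b)
P=f([(185,190),(540,142),(577,382),(215,432)],.06); c=P.mean(0)
a=f([(78,120),(660,55),(710,478),(122,545)],.012); c0=a.mean(0)
th=np.radians(7.9); X=np.array([np.cos(th),np.sin(th)]);Y=np.array([-X[1],X[0]])
print('centred: FL',c0-42.75e-3*X+.042*Y,'FR',c0-42.75e-3*X-.042*Y,'LE',c0+.064*Y,'block offset in station',(c-c0)@X,(c-c0)@Y)
```

```text
plate [[0.6511, 0.1557], [0.6806, -0.0619], [0.5223, -0.0827], [0.4925, 0.1336]] [0.5866 0.0362] y-dir 7.717380629107666 7.837745226823856 x-dir 7.926093205127363 7.51261664144211 0.2195175759525567 0.16012241507353955
block [[0.6182, 0.1107], [0.6385, -0.0168], [0.5519, -0.0317], [0.531, 0.0971]] [0.5849 0.0399] y-dir 9.060859560028419 9.208802364042995 x-dir 8.858810329099574 9.782018430369659 0.12911499232317253 0.08820451772296242
loc [[0.6354, 0.1218], [0.6558, -0.0358], [0.5386, -0.0489], [0.5184, 0.1069]] [0.5871 0.036 ] y-dir 7.3833975094449045 7.381647652582899 x-dir 7.288861427048185 6.390457881908313 0.15894930796198278 0.11791998384616635
bore [0.59691096 0.08483788]
centred: FL [0.53852881 0.07189129] FR [ 0.55007415 -0.01131151] LE [0.57784931 0.09955825] block offset in station -0.0012302969970753698 0.0038936557927543086
```

Request:
arm_command([
  {"grip": 1, "slide": [-0.0828, -0.0346, 0], "spin": 0},
  {"grip": 1, "slide": [-0.0828, -0.0346, 0], "spin": 0},
  {"grip": 1, "slide": [-0.0828, -0.0346, 0], "spin": 0},
  {"grip": 1, "slide": [-0.0828, -0.0346, 0], "spin": 0},
  {"grip": 1, "slide": [-0.0828, -0.0346, 0], "spin": 0},
  {"grip": 1, "slide": [0, 0, 0], "spin": -1},
  {"grip": 1, "slide": [0, 0, 0], "spin": -1},
  {"grip": 1, "slide": [0, 0, 0], "spin": -1},
  {"grip": 1, "slide": [0, 0, 0], "spin": -1},
  {"grip": 1, "slide": [0, 0, 0], "spin": -1},
])

```text
time: 9.18
tool_pos: [0.5111, 0.0696, 0.1988]
ee_rot: [-3.141, -0.0, 2.515]
wrist_force: [-0.2, 1.2, -1.9]
width: 0.0212
finger_force: 30.0
```

Request:
arm_command([
  {"grip": 1, "slide": [0, 0, 0.04], "spin": 0},
  {"grip": 1, "slide": [0, 0, 0.04], "spin": 0},
  {"grip": 1, "slide": [0, 0, 0.04], "spin": 0},
  {"grip": 1, "slide": [0, 0, 0.04], "spin": 0},
  {"grip": 1, "slide": [0, 0, 0], "spin": 0},
  {"grip": 1, "slide": [0, 0, 0], "spin": 0},
  {"grip": 1, "slide": [0, 0, 0], "spin": 0},
  {"grip": 1, "slide": [0, 0, 0], "spin": 0},
  {"grip": 1, "slide": [0, 0, 0], "spin": 0},
])

```text
time: 10.3
tool_pos: [0.5115, 0.0696, 0.1195]
ee_rot: [3.141, 0.001, 2.512]
wrist_force: [0.7, -0.7, -2.7]
width: 0.0218
finger_force: 30.0
```

```bash
cat > st.py <<'E'
from h import *
o=sensors.get_obs(); t=np.array(o['tool_pos']); f=np.array(o['wrist_force'])
print(o['time'],t.round(5),np.round(o['ee_rot'],4),f.round(2),'w',round(o['width'],4))
E
python3 st.py
```

```text
10.3 [0.5115  0.06962 0.11954] [3.1411e+00 6.0000e-04 2.5125e+00] [ 0.68 -0.7  -2.71] w 0.0218
```

Request:
arm_command([
  {"grip": 1, "slide": [0, 0, 0.024], "spin": 0},
  {"grip": 1, "slide": [-0.0085, 0.0085, 0], "spin": 0},
  {"grip": 1, "slide": [-0.0085, 0.0085, 0], "spin": 0},
  {"grip": 1, "slide": [0, 0, 0], "spin": 0},
  {"grip": 1, "slide": [0, 0, 0], "spin": 0},
  {"grip": 1, "slide": [0, 0, 0], "spin": 0},
  {"grip": 1, "slide": [0, 0, 0], "spin": 0},
])

```text
time: 11.18
tool_pos: [0.5231, 0.0715, 0.1072]
ee_rot: [3.141, 0.0, 2.512]
wrist_force: [0.4, -0.9, -1.1]
width: 0.0215
finger_force: 30.0
```

Request:
arm_command([
  {"grip": 1, "slide": [-0.0014, 0.0014, 0], "spin": 0},
  {"grip": 1, "slide": [0, 0, 0], "spin": 0},
  {"grip": 1, "slide": [-0.0007, 0.0007, 0], "spin": 0},
  {"grip": 1, "slide": [0, 0, 0], "spin": 0},
  {"grip": 1, "slide": [0, 0, 0], "spin": 0},
  {"grip": 1, "slide": [0, 0, 0], "spin": 0},
])

```text
time: 11.92
tool_pos: [0.5246, 0.0717, 0.1071]
ee_rot: [3.141, -0.0, 2.512]
wrist_force: [-0.2, 0.5, -1.5]
width: 0.0215
finger_force: 30.0
```

```bash
python3 st.py
```

```text
11.925 [0.52458 0.07174 0.10708] [ 3.1415 -0.      2.5125] [-0.24  0.48 -1.47] w 0.0215
```

Request:
arm_command([
  {"grip": 1, "slide": [-0.0014, 0.0014, 0], "spin": 0},
  {"grip": 1, "slide": [-0.0014, 0.0014, 0], "spin": 0},
  {"grip": 1, "slide": [0, 0, 0], "spin": 0},
  {"grip": 1, "slide": [0, 0, 0], "spin": 0},
])

```text
time: 12.42
tool_pos: [0.5266, 0.072, 0.1071]
ee_rot: [3.142, -0.0, 2.512]
wrist_force: [0.1, 0.9, -2.2]
width: 0.0212
finger_force: 30.0
```

Request:
arm_command([
  {"grip": 1, "slide": [-0.0007, 0.0007, 0], "spin": 0},
  {"grip": 1, "slide": [0, 0, 0], "spin": 0},
  {"grip": 1, "slide": [0, 0, 0], "spin": 0},
])

```text
time: 12.8
tool_pos: [0.527, 0.0721, 0.1071]
ee_rot: [3.142, -0.0, 2.512]
wrist_force: [0.1, -0.3, -2.0]
width: 0.0215
finger_force: 30.0
```

Request:
arm_command([
  {"grip": 1, "slide": [-0.0007, 0.0007, 0], "spin": 0},
  {"grip": 1, "slide": [0, 0, 0], "spin": 0},
  {"grip": 1, "slide": [0, 0, 0], "spin": 0},
])

```text
time: 13.18
tool_pos: [0.5275, 0.0722, 0.1071]
ee_rot: [3.141, -0.0, 2.512]
wrist_force: [0.7, 0.2, -1.2]
width: 0.0217
finger_force: 30.0
```

Request:
arm_command([
  {"grip": 1, "slide": [-0.0007, 0.0007, 0], "spin": 0},
  {"grip": 1, "slide": [0, 0, 0], "spin": 0},
  {"grip": 1, "slide": [0, 0, 0], "spin": 0},
])

```text
time: 13.55
tool_pos: [0.528, 0.0723, 0.1071]
ee_rot: [3.142, -0.0, 2.512]
wrist_force: [-0.1, -0.2, -1.9]
width: 0.0216
finger_force: 30.0
```

Request:
arm_command([
  {"grip": 1, "slide": [-0.0007, 0.0007, 0], "spin": 0},
  {"grip": 1, "slide": [0, 0, 0], "spin": 0},
  {"grip": 1, "slide": [0, 0, 0], "spin": 0},
])

```text
time: 13.92
tool_pos: [0.5285, 0.0723, 0.1071]
ee_rot: [3.142, 0.0, 2.512]
wrist_force: [-0.1, -0.6, -2.1]
width: 0.0212
finger_force: 30.0
```

Request:
arm_command([
  {"grip": 1, "slide": [-0.0007, 0.0007, 0], "spin": 0},
  {"grip": 1, "slide": [0, 0, 0], "spin": 0},
  {"grip": 1, "slide": [0, 0, 0], "spin": 0},
])

```text
time: 14.3
tool_pos: [0.529, 0.0724, 0.1071]
ee_rot: [3.142, -0.0, 2.512]
wrist_force: [-0.7, -0.2, -1.8]
width: 0.0215
finger_force: 30.0
```

Request:
arm_command([
  {"grip": 1, "slide": [-0.0007, 0.0007, 0], "spin": 0},
  {"grip": 1, "slide": [0, 0, 0], "spin": 0},
  {"grip": 1, "slide": [0, 0, 0], "spin": 0},
])

```text
time: 14.68
tool_pos: [0.5294, 0.0725, 0.1071]
ee_rot: [-3.142, -0.0, 2.512]
wrist_force: [-0.3, -0.1, -2.7]
width: 0.0213
finger_force: 30.0
```

Request:
arm_command([
  {"grip": 1, "slide": [-0.0007, 0.0007, 0], "spin": 0},
  {"grip": 1, "slide": [0, 0, 0], "spin": 0},
  {"grip": 1, "slide": [0, 0, 0], "spin": 0},
])

```text
time: 15.05
tool_pos: [0.5298, 0.0725, 0.107]
ee_rot: [-3.141, -0.0, 2.512]
wrist_force: [-0.5, -0.6, -1.1]
width: 0.0213
finger_force: 29.9
```

Request:
arm_command([
  {"grip": 1, "slide": [-0.0007, 0.0007, 0], "spin": 0},
  {"grip": 1, "slide": [0, 0, 0], "spin": 0},
  {"grip": 1, "slide": [0, 0, 0], "spin": 0},
])

```text
time: 15.42
tool_pos: [0.5302, 0.0726, 0.107]
ee_rot: [-3.141, -0.0, 2.512]
wrist_force: [-1.6, -1.6, -0.4]
width: 0.0219
finger_force: 29.9
```

Request:
arm_command([
  {"grip": 1, "slide": [-0.0007, 0.0007, 0], "spin": 0},
  {"grip": 1, "slide": [0, 0, 0], "spin": 0},
  {"grip": 1, "slide": [0, 0, 0], "spin": 0},
])

```text
time: 15.8
tool_pos: [0.5307, 0.0726, 0.107]
ee_rot: [-3.141, -0.0, 2.512]
wrist_force: [-2.7, -1.5, -1.6]
width: 0.0211
finger_force: 29.9
```

```bash
python3 st.py;python3 -c "
from bench import sensors;print(sensors.get_obs()['wrist_torque'])"
```

```text
15.8 [0.53071 0.07262 0.10699] [-3.1411e+00 -4.0000e-04  2.5124e+00] [-2.74 -1.52 -1.57] w 0.0211
[-0.31433194  0.73187161  0.01509384]
```

Request:
arm_command([
  {"grip": 1, "slide": [0, 0, 0], "spin": 0},
  {"grip": 1, "slide": [0, 0, 0], "spin": 0},
  {"grip": 1, "slide": [0, 0, 0], "spin": 0},
  {"grip": 1, "slide": [0, 0, 0], "spin": 0},
  {"grip": 1, "slide": [0, 0, 0], "spin": 0},
])

```text
time: 16.42
tool_pos: [0.5309, 0.0727, 0.107]
ee_rot: [-3.141, -0.0, 2.513]
wrist_force: [-2.4, -1.5, -0.2]
width: 0.0217
finger_force: 29.9
```

```bash
python3 st.py;python3 -c "
from bench import sensors;print(sensors.get_obs()['wrist_torque'])"
```

```text
16.425 [0.53088 0.07269 0.10704] [-3.1415e+00 -1.0000e-04  2.5125e+00] [-2.35 -1.52 -0.21] w 0.0217
[-0.42682948  0.79260583 -0.03475521]
```

Request:
arm_command([
  {"grip": 1, "slide": [0.007, -0.007, 0], "spin": 0},
  {"grip": 1, "slide": [0.007, -0.007, 0], "spin": 0},
  {"grip": 1, "slide": [0, 0, 0], "spin": 0},
  {"grip": 1, "slide": [0, 0, 0], "spin": 0},
])

```text
time: 16.92
tool_pos: [0.5215, 0.0713, 0.1073]
ee_rot: [3.141, 0.001, 2.512]
wrist_force: [0.8, -0.0, -1.7]
width: 0.0216
finger_force: 30.0
```

```bash
python3 st.py;python3 -c "
from bench import sensors;print(sensors.get_obs()['wrist_torque'])"
```

```text
16.925 [0.52149 0.07133 0.1073 ] [3.1406e+00 7.0000e-04 2.5125e+00] [ 0.77 -0.02 -1.74] w 0.0216
[-0.00782305  0.00152014  0.03728054]
```

Request:
arm_command([
  {"grip": 1, "slide": [-0.0298, -0.0296, 0], "spin": 0},
  {"grip": 1, "slide": [-0.0298, -0.0296, 0], "spin": 0},
  {"grip": 1, "slide": [-0.0298, -0.0296, 0], "spin": 0},
  {"grip": 1, "slide": [-0.0298, -0.0296, 0], "spin": 0},
  {"grip": 1, "slide": [0, 0, 0], "spin": 0},
  {"grip": 1, "slide": [0, 0, 0], "spin": 0},
  {"grip": 1, "slide": [0, 0, 0], "spin": 0},
  {"grip": 1, "slide": [0, 0, 0], "spin": 0},
])

```text
time: 17.92
tool_pos: [0.5345, -0.0111, 0.1071]
ee_rot: [3.141, -0.0, 2.513]
wrist_force: [-0.8, 0.2, -2.4]
width: 0.0216
finger_force: 30.0
```

Request:
arm_command([
  {"grip": 1, "slide": [-0.0035, 0.0035, 0], "spin": 0},
  {"grip": 1, "slide": [-0.0035, 0.0035, 0], "spin": 0},
  {"grip": 1, "slide": [0, 0, 0], "spin": 0},
  {"grip": 1, "slide": [0, 0, 0], "spin": 0},
])

```text
time: 18.42
tool_pos: [0.5394, -0.011, 0.107]
ee_rot: [3.142, -0.0, 2.512]
wrist_force: [-0.2, 0.3, -2.2]
width: 0.0213
finger_force: 30.0
```

```bash
cat >> st.py <<'E'
print(np.round(o['wrist_torque'],3))
E
python3 st.py
```

```text
18.425 [ 0.53942 -0.01098  0.10701] [ 3.1416e+00 -2.0000e-04  2.5124e+00] [-0.24  0.29 -2.2 ] w 0.0213
[-0.01   0.009 -0.005]
```

Request:
arm_command([
  {"grip": 1, "slide": [-0.0014, 0.0014, 0], "spin": 0},
  {"grip": 1, "slide": [0, 0, 0], "spin": 0},
  {"grip": 1, "slide": [0, 0, 0], "spin": 0},
])

```text
time: 18.8
tool_pos: [0.5404, -0.0108, 0.1071]
ee_rot: [3.142, -0.0, 2.512]
wrist_force: [0.4, -0.5, -2.0]
width: 0.0215
finger_force: 30.0
```

Request:
arm_command([
  {"grip": 1, "slide": [-0.0007, 0.0007, 0], "spin": 0},
  {"grip": 1, "slide": [0, 0, 0], "spin": 0},
  {"grip": 1, "slide": [0, 0, 0], "spin": 0},
])

```text
time: 19.18
tool_pos: [0.5409, -0.0107, 0.1071]
ee_rot: [3.142, -0.0, 2.512]
wrist_force: [0.8, 0.1, -1.6]
width: 0.0216
finger_force: 30.0
```

Request:
arm_command([
  {"grip": 1, "slide": [-0.0007, 0.0007, 0], "spin": 0},
  {"grip": 1, "slide": [0, 0, 0], "spin": 0},
  {"grip": 1, "slide": [0, 0, 0], "spin": 0},
])

```text
time: 19.55
tool_pos: [0.5414, -0.0106, 0.1071]
ee_rot: [3.142, -0.0, 2.512]
wrist_force: [-0.7, -0.7, -2.5]
width: 0.0215
finger_force: 30.0
```

```bash
python3 st.py
```

```text
19.55 [ 0.54137 -0.01065  0.10707] [ 3.1415e+00 -1.0000e-04  2.5125e+00] [-0.66 -0.73 -2.47] w 0.0215
[-0.016  0.044 -0.037]
```

Request:
arm_command([
  {"grip": 1, "slide": [-0.0007, 0.0007, 0], "spin": 0},
  {"grip": 1, "slide": [0, 0, 0], "spin": 0},
  {"grip": 1, "slide": [0, 0, 0], "spin": 0},
])

```text
time: 19.92
tool_pos: [0.5419, -0.0106, 0.1071]
ee_rot: [3.141, -0.0, 2.512]
wrist_force: [-1.1, -0.4, -1.9]
width: 0.0214
finger_force: 30.0
```

Request:
arm_command([
  {"grip": 1, "slide": [-0.0007, 0.0007, 0], "spin": 0},
  {"grip": 1, "slide": [0, 0, 0], "spin": 0},
  {"grip": 1, "slide": [0, 0, 0], "spin": 0},
])

```text
time: 20.3
tool_pos: [0.5424, -0.0105, 0.1071]
ee_rot: [3.142, -0.0, 2.512]
wrist_force: [0.3, 0.7, -1.8]
width: 0.0214
finger_force: 30.0
```

```bash
python3 st.py
```

```text
20.3 [ 0.54235 -0.01051  0.10708] [ 3.1415 -0.      2.5125] [ 0.3   0.7  -1.82] w 0.0214
[-0.037 -0.014 -0.03 ]
```

Request:
arm_command([
  {"grip": 1, "slide": [-0.0007, 0.0007, 0], "spin": 0},
  {"grip": 1, "slide": [0, 0, 0], "spin": 0},
  {"grip": 1, "slide": [0, 0, 0], "spin": 0},
])

```text
time: 20.68
tool_pos: [0.5429, -0.0104, 0.1071]
ee_rot: [3.141, -0.0, 2.512]
wrist_force: [0.2, -0.1, -1.7]
width: 0.0216
finger_force: 30.0
```

Request:
arm_command([
  {"grip": 1, "slide": [-0.0007, 0.0007, 0], "spin": 0},
  {"grip": 1, "slide": [0, 0, 0], "spin": 0},
  {"grip": 1, "slide": [0, 0, 0], "spin": 0},
])

```text
time: 21.05
tool_pos: [0.5434, -0.0104, 0.1071]
ee_rot: [3.141, -0.0, 2.512]
wrist_force: [-0.4, -1.0, -2.0]
width: 0.0216
finger_force: 30.0
```

```bash
python3 st.py
```

```text
21.05 [ 0.54336 -0.01036  0.10707] [ 3.1415 -0.      2.5125] [-0.44 -0.96 -2.01] w 0.0216
[-0.038 -0.027 -0.022]
```

Request:
arm_command([
  {"grip": 1, "slide": [-0.0007, 0.0007, 0], "spin": 0},
  {"grip": 1, "slide": [0, 0, 0], "spin": 0},
  {"grip": 1, "slide": [0, 0, 0], "spin": 0},
])

```text
time: 21.42
tool_pos: [0.5437, -0.0103, 0.1071]
ee_rot: [-3.141, -0.0, 2.512]
wrist_force: [-0.3, -0.3, -1.2]
width: 0.0213
finger_force: 30.0
```

Request:
arm_command([
  {"grip": 1, "slide": [-0.0007, 0.0007, 0], "spin": 0},
  {"grip": 1, "slide": [0, 0, 0], "spin": 0},
  {"grip": 1, "slide": [0, 0, 0], "spin": 0},
])

```text
time: 21.8
tool_pos: [0.5441, -0.0103, 0.107]
ee_rot: [-3.141, -0.0, 2.512]
wrist_force: [-2.6, -0.5, -1.1]
width: 0.0217
finger_force: 29.9
```

```bash
python3 st.py
```

```text
21.8 [ 0.54412 -0.01033  0.10702] [-3.1412e+00 -3.0000e-04  2.5123e+00] [-2.56 -0.48 -1.05] w 0.0217
[-0.201  0.351 -0.021]
```

Request:
arm_command([
  {"grip": 1, "slide": [-0.0007, 0.0007, 0], "spin": 0},
  {"grip": 1, "slide": [0, 0, 0], "spin": 0},
  {"grip": 1, "slide": [0, 0, 0], "spin": 0},
  {"grip": 1, "slide": [0, 0, 0], "spin": 0},
  {"grip": 1, "slide": [0, 0, 0], "spin": 0},
  {"grip": 1, "slide": [0, 0, 0], "spin": 0},
  {"grip": 1, "slide": [0, 0, 0], "spin": 0},
  {"grip": 1, "slide": [0, 0, 0], "spin": 0},
])

```text
time: 22.8
tool_pos: [0.5447, -0.0102, 0.1071]
ee_rot: [-3.141, -0.0, 2.512]
wrist_force: [-1.6, -1.2, -0.6]
width: 0.0212
finger_force: 29.9
```

```bash
python3 st.py
```

```text
22.8 [ 0.54472 -0.01022  0.10706] [-3.1414e+00 -1.0000e-04  2.5124e+00] [-1.56 -1.18 -0.58] w 0.0212
[-0.437  0.694  0.014]
```

Request:
arm_command([
  {"grip": 1, "slide": [0.007, -0.007, 0], "spin": 0},
  {"grip": 1, "slide": [0.007, -0.007, 0], "spin": 0},
  {"grip": 1, "slide": [0, 0, 0], "spin": 0},
  {"grip": 1, "slide": [0, 0, 0], "spin": 0},
])

```text
time: 23.3
tool_pos: [0.5353, -0.0116, 0.1072]
ee_rot: [3.141, 0.001, 2.512]
wrist_force: [0.1, -0.2, -1.6]
width: 0.0214
finger_force: 30.0
```

```bash
python3 st.py
```

```text
23.3 [ 0.53525 -0.01155  0.10724] [3.1408e+00 5.0000e-04 2.5125e+00] [ 0.1  -0.19 -1.57] w 0.0214
[-0.023 -0.02  -0.009]
```

Request:
arm_command([
  {"grip": 1, "slide": [0.037, 0.0363, 0], "spin": 0},
  {"grip": 1, "slide": [0.037, 0.0363, 0], "spin": 0},
  {"grip": 1, "slide": [0.037, 0.0363, 0], "spin": 0},
  {"grip": 1, "slide": [0.037, 0.0363, 0], "spin": 0},
  {"grip": 1, "slide": [0.037, 0.0363, 0], "spin": 0},
  {"grip": 1, "slide": [0, 0, 0], "spin": 0},
  {"grip": 1, "slide": [0, 0, 0], "spin": 0},
])

```text
time: 24.18
tool_pos: [0.5139, 0.1157, 0.1071]
ee_rot: [-3.141, 0.001, 2.512]
wrist_force: [0.0, 0.4, -1.7]
width: 0.0214
finger_force: 30.0
```

Request:
arm_command([
  {"grip": 1, "slide": [-0.04, 0.0407, 0], "spin": 0},
  {"grip": 1, "slide": [-0.04, 0.0407, 0], "spin": 0},
  {"grip": 1, "slide": [0, 0, 0], "spin": 0},
  {"grip": 1, "slide": [0, 0, 0], "spin": 0},
  {"grip": 1, "slide": [0, 0, 0], "spin": 0},
  {"grip": 1, "slide": [0, 0, 0], "spin": 0},
])

```text
time: 24.92
tool_pos: [0.5694, 0.1254, 0.1073]
ee_rot: [3.141, 0.0, 2.512]
wrist_force: [0.3, 0.6, -1.5]
width: 0.0217
finger_force: 30.0
```

Request:
arm_command([
  {"grip": 1, "slide": [-0.0078, -0.0077, 0], "spin": 0},
  {"grip": 1, "slide": [-0.0078, -0.0077, 0], "spin": 0},
  {"grip": 1, "slide": [0, 0, 0], "spin": 0},
  {"grip": 1, "slide": [0, 0, 0], "spin": 0},
  {"grip": 1, "slide": [0, 0, 0], "spin": 0},
])

```text
time: 25.55
tool_pos: [0.5717, 0.1148, 0.107]
ee_rot: [3.142, -0.0, 2.513]
wrist_force: [-0.5, 0.5, -1.5]
width: 0.0212
finger_force: 30.0
```

```bash
python3 st.py
```

```text
25.55 [0.57168 0.11478 0.10704] [ 3.1415e+00 -1.0000e-04  2.5126e+00] [-0.51  0.54 -1.5 ] w 0.0212
[ 0.048 -0.004 -0.048]
```

Request:
arm_command([
  {"grip": 1, "slide": [-0.0014, -0.0014, 0], "spin": 0},
  {"grip": 1, "slide": [0, 0, 0], "spin": 0},
  {"grip": 1, "slide": [-0.0014, -0.0014, 0], "spin": 0},
  {"grip": 1, "slide": [0, 0, 0], "spin": 0},
  {"grip": 1, "slide": [0, 0, 0], "spin": 0},
])

```text
time: 26.18
tool_pos: [0.572, 0.1127, 0.1071]
ee_rot: [3.141, -0.0, 2.512]
wrist_force: [-0.3, 0.6, -1.3]
width: 0.0216
finger_force: 30.0
```

Request:
arm_command([
  {"grip": 1, "slide": [-0.0007, -0.0007, 0], "spin": 0},
  {"grip": 1, "slide": [0, 0, 0], "spin": 0},
  {"grip": 1, "slide": [0, 0, 0], "spin": 0},
])

```text
time: 26.55
tool_pos: [0.5721, 0.1122, 0.1071]
ee_rot: [3.141, -0.0, 2.512]
wrist_force: [-0.8, 0.1, -0.8]
width: 0.0218
finger_force: 30.0
```

Request:
arm_command([
  {"grip": 1, "slide": [-0.0007, -0.0007, 0], "spin": 0},
  {"grip": 1, "slide": [0, 0, 0], "spin": 0},
  {"grip": 1, "slide": [0, 0, 0], "spin": 0},
])

```text
time: 26.92
tool_pos: [0.5722, 0.1117, 0.1071]
ee_rot: [3.141, -0.0, 2.512]
wrist_force: [0.4, 0.2, -1.6]
width: 0.0215
finger_force: 30.0
```

```bash
python3 st.py
```

```text
26.925 [0.57217 0.11175 0.10709] [ 3.1415 -0.      2.5124] [ 0.42  0.2  -1.63] w 0.0215
[-0.019 -0.003 -0.008]
```

Request:
arm_command([
  {"grip": 1, "slide": [-0.0007, -0.0007, 0], "spin": 0},
  {"grip": 1, "slide": [0, 0, 0], "spin": 0},
  {"grip": 1, "slide": [0, 0, 0], "spin": 0},
])

```text
time: 27.3
tool_pos: [0.5723, 0.1113, 0.1071]
ee_rot: [3.141, -0.0, 2.512]
wrist_force: [0.4, 0.0, -1.6]
width: 0.0215
finger_force: 30.0
```

Request:
arm_command([
  {"grip": 1, "slide": [-0.0007, -0.0007, 0], "spin": 0},
  {"grip": 1, "slide": [0, 0, 0], "spin": 0},
  {"grip": 1, "slide": [0, 0, 0], "spin": 0},
])

```text
time: 27.68
tool_pos: [0.5723, 0.1108, 0.1071]
ee_rot: [3.141, -0.0, 2.512]
wrist_force: [0.2, 0.3, -0.7]
width: 0.0215
finger_force: 30.0
```

```bash
python3 st.py
```

```text
27.675 [0.57234 0.11079 0.10708] [ 3.1415 -0.      2.5125] [ 0.25  0.28 -0.68] w 0.0215
[-0.052  0.005 -0.002]
```

Request:
arm_command([
  {"grip": 1, "slide": [-0.0007, -0.0007, 0], "spin": 0},
  {"grip": 1, "slide": [0, 0, 0], "spin": 0},
  {"grip": 1, "slide": [0, 0, 0], "spin": 0},
])

```text
time: 28.05
tool_pos: [0.5724, 0.1103, 0.1071]
ee_rot: [3.142, -0.0, 2.512]
wrist_force: [0.6, 0.3, -2.1]
width: 0.0215
finger_force: 30.0
```

Request:
arm_command([
  {"grip": 1, "slide": [-0.0007, -0.0007, 0], "spin": 0},
  {"grip": 1, "slide": [0, 0, 0], "spin": 0},
  {"grip": 1, "slide": [0, 0, 0], "spin": 0},
])

```text
time: 28.42
tool_pos: [0.5725, 0.1098, 0.1071]
ee_rot: [3.141, 0.0, 2.512]
wrist_force: [0.1, 0.6, -1.4]
width: 0.0213
finger_force: 30.0
```

```bash
python3 st.py
```

```text
28.425 [0.57249 0.1098  0.1071 ] [3.1415 0.     2.5125] [ 0.08  0.63 -1.4 ] w 0.0213
[-0.006  0.05   0.01 ]
```

Request:
arm_command([
  {"grip": 1, "slide": [-0.0007, -0.0007, 0], "spin": 0},
  {"grip": 1, "slide": [0, 0, 0], "spin": 0},
  {"grip": 1, "slide": [0, 0, 0], "spin": 0},
])

```text
time: 28.8
tool_pos: [0.5726, 0.1093, 0.1071]
ee_rot: [3.141, -0.0, 2.512]
wrist_force: [0.5, -0.1, -1.5]
width: 0.0213
finger_force: 30.0
```

Request:
arm_command([
  {"grip": 1, "slide": [-0.0007, -0.0007, 0], "spin": 0},
  {"grip": 1, "slide": [0, 0, 0], "spin": 0},
  {"grip": 1, "slide": [0, 0, 0], "spin": 0},
])

```text
time: 29.18
tool_pos: [0.5726, 0.1088, 0.1071]
ee_rot: [3.141, 0.0, 2.512]
wrist_force: [0.1, 0.5, -1.0]
width: 0.0215
finger_force: 30.0
```

```bash
python3 st.py
```

```text
29.175 [0.57265 0.10882 0.10711] [3.1414 0.     2.5124] [ 0.06  0.48 -1.02] w 0.0215
[-0.024 -0.029  0.048]
```

Request:
arm_command([
  {"grip": 1, "slide": [-0.0007, -0.0007, 0], "spin": 0},
  {"grip": 1, "slide": [0, 0, 0], "spin": 0},
  {"grip": 1, "slide": [0, 0, 0], "spin": 0},
])

```text
time: 29.55
tool_pos: [0.5727, 0.1083, 0.1071]
ee_rot: [3.141, 0.0, 2.512]
wrist_force: [-0.6, -0.2, -2.3]
width: 0.0212
finger_force: 30.0
```

Request:
arm_command([
  {"grip": 1, "slide": [-0.0007, -0.0007, 0], "spin": 0},
  {"grip": 1, "slide": [0, 0, 0], "spin": 0},
  {"grip": 1, "slide": [0, 0, 0], "spin": 0},
])

```text
time: 29.92
tool_pos: [0.5728, 0.1079, 0.1071]
ee_rot: [3.141, -0.0, 2.512]
wrist_force: [-1.2, -0.0, -1.4]
width: 0.0217
finger_force: 30.0
```

```bash
python3 st.py
```

```text
29.925 [0.57278 0.10786 0.10708] [ 3.1415 -0.      2.5125] [-1.21 -0.01 -1.36] w 0.0217
[-0.06   0.013 -0.032]
```

Request:
arm_command([
  {"grip": 1, "slide": [-0.0007, -0.0007, 0], "spin": 0},
  {"grip": 1, "slide": [0, 0, 0], "spin": 0},
  {"grip": 1, "slide": [0, 0, 0], "spin": 0},
])

```text
time: 30.3
tool_pos: [0.5729, 0.1074, 0.1071]
ee_rot: [3.142, -0.0, 2.512]
wrist_force: [0.7, -0.0, -1.0]
width: 0.0215
finger_force: 30.0
```

Request:
arm_command([
  {"grip": 1, "slide": [-0.0007, -0.0007, 0], "spin": 0},
  {"grip": 1, "slide": [0, 0, 0], "spin": 0},
  {"grip": 1, "slide": [0, 0, 0], "spin": 0},
])

```text
time: 30.68
tool_pos: [0.573, 0.1069, 0.1071]
ee_rot: [3.141, 0.0, 2.512]
wrist_force: [0.6, -0.2, -0.7]
width: 0.0214
finger_force: 30.0
```

```bash
python3 st.py
```

```text
30.675 [0.57296 0.10686 0.10709] [3.1415 0.     2.5125] [ 0.65 -0.16 -0.66] w 0.0214
[-0.096  0.03   0.002]
```

Request:
arm_command([
  {"grip": 1, "slide": [-0.0007, -0.0007, 0], "spin": 0},
  {"grip": 1, "slide": [0, 0, 0], "spin": 0},
  {"grip": 1, "slide": [0, 0, 0], "spin": 0},
])

```text
time: 31.05
tool_pos: [0.573, 0.1065, 0.1071]
ee_rot: [3.141, -0.0, 2.512]
wrist_force: [1.3, -0.5, -2.5]
width: 0.0212
finger_force: 30.0
```

Request:
arm_command([
  {"grip": 1, "slide": [-0.0007, -0.0007, 0], "spin": 0},
  {"grip": 1, "slide": [0, 0, 0], "spin": 0},
  {"grip": 1, "slide": [0, 0, 0], "spin": 0},
])

```text
time: 31.42
tool_pos: [0.5731, 0.1061, 0.1072]
ee_rot: [3.141, -0.0, 2.513]
wrist_force: [0.2, 1.2, -1.7]
width: 0.0218
finger_force: 30.0
```

```bash
python3 st.py
```

```text
31.425 [0.57314 0.1061  0.10717] [ 3.1411e+00 -1.0000e-04  2.5126e+00] [ 0.23  1.22 -1.7 ] w 0.0218
[0.263 0.002 0.004]
```

Request:
arm_command([
  {"grip": 1, "slide": [-0.0005, -0.0005, 0], "spin": 0},
  {"grip": 1, "slide": [-0.0005, -0.0005, 0], "spin": 0},
  {"grip": 1, "slide": [0, 0, 0], "spin": 0},
  {"grip": 1, "slide": [0, 0, 0], "spin": 0},
  {"grip": 1, "slide": [0, 0, 0], "spin": 0},
  {"grip": 1, "slide": [0, 0, 0], "spin": 0},
  {"grip": 1, "slide": [0, 0, 0], "spin": 0},
  {"grip": 1, "slide": [0, 0, 0], "spin": 0},
  {"grip": 1, "slide": [0, 0, 0], "spin": 0},
])

```text
time: 32.55
tool_pos: [0.5733, 0.1053, 0.1072]
ee_rot: [3.141, 0.0, 2.512]
wrist_force: [0.6, 3.0, 0.0]
width: 0.0215
finger_force: 30.1
```

```bash
python3 st.py
```

```text
32.55 [0.57328 0.10531 0.10716] [3.1412 0.     2.5125] [0.6  2.98 0.03] w 0.0215
[ 0.826 -0.087  0.045]
```

Request:
arm_command([
  {"grip": 1, "slide": [0.007, 0.007, 0], "spin": 0},
  {"grip": 1, "slide": [0.007, 0.007, 0], "spin": 0},
  {"grip": 1, "slide": [0, 0, 0], "spin": 0},
  {"grip": 1, "slide": [0, 0, 0], "spin": 0},
])

```text
time: 33.05
tool_pos: [0.5715, 0.1147, 0.1069]
ee_rot: [-3.141, 0.0, 2.512]
wrist_force: [-0.6, 0.5, -1.4]
width: 0.0213
finger_force: 30.0
```

```bash
python3 st.py
python3 - <<'E'
import numpy as np
A=np.array([.53088,.07269]);B=np.array([.54472,-.01022]);
print(np.degrees(np.arctan2(-(A-B)[0],(A-B)[1])))
E
```

```text
33.05 [0.5715  0.11469 0.10688] [-3.1408  0.      2.5125] [-0.63  0.47 -1.36] w 0.0213
[-0.063  0.048  0.016]
9.476889880969457
```

Request:
arm_command([
  {"grip": 1, "slide": [0, 0, -0.035], "spin": 0},
  {"grip": 1, "slide": [0, 0, -0.035], "spin": 0},
  {"grip": 1, "slide": [0, 0, 0], "spin": 0},
  {"grip": 1, "slide": [-0.0397, -0.0115, 0], "spin": 0},
  {"grip": 1, "slide": [-0.0397, -0.0115, 0], "spin": 0},
  {"grip": 1, "slide": [0, 0, 0], "spin": 0},
  {"grip": 1, "slide": [0, 0, 0], "spin": 0},
  {"grip": 1, "slide": [0, 0, 0], "spin": 0},
  {"grip": 1, "slide": [0, 0, 0], "spin": 0},
  {"grip": 1, "slide": [0, 0, 0], "spin": 0},
])

```text
time: 34.3
tool_pos: [0.5969, 0.0826, 0.1422]
ee_rot: [3.141, 0.0, 2.513]
wrist_force: [0.2, -0.1, -0.8]
width: 0.0217
finger_force: 30.0
```

```bash
python3 st.py
python3 - <<'E'
from h import *
o=sensors.get_obs(); R=Ro.from_euler('xyz',o['ee_rot']).as_matrix()
print(((np.array([.5968,.0820,.13])-o['tool_pos'])@R/.5).round(4))
E
```

```text
34.3 [0.59685 0.08265 0.14224] [3.1414e+00 1.0000e-04 2.5130e+00] [ 0.24 -0.06 -0.83] w 0.0217
[-0.034 -0.003  0.011]
[-0.0007 -0.0011  0.0245]
```

Request:
arm_command([
  {"grip": 1, "slide": [-0.0007, -0.0011, 0.01], "spin": 0},
  {"grip": 1, "slide": [0, 0, 0.01], "spin": 0},
  {"grip": 1, "slide": [0, 0, 0], "spin": 0},
  {"grip": 1, "slide": [0, 0, 0], "spin": 0},
  {"grip": 1, "slide": [0, 0, 0], "spin": 0},
])

```text
time: 34.92
tool_pos: [0.5971, 0.0817, 0.1323]
ee_rot: [3.141, 0.0, 2.512]
wrist_force: [-0.3, -0.6, -0.6]
width: 0.0218
finger_force: 30.0
```

Request:
arm_command([
  {"grip": 1, "slide": [0, 0, 0.003], "spin": 0},
  {"grip": 1, "slide": [0, 0, 0.002], "spin": 0},
  {"grip": 1, "slide": [0, 0, 0], "spin": 0},
  {"grip": 1, "slide": [0, 0, 0], "spin": 0},
])

```text
time: 35.42
tool_pos: [0.597, 0.0817, 0.1296]
ee_rot: [3.141, -0.0, 2.512]
wrist_force: [-0.1, 0.2, -0.7]
width: 0.0212
finger_force: 30.0
```

```bash
python3 st.py
```

```text
35.425 [0.59697 0.08167 0.12958] [ 3.1415 -0.      2.5125] [-0.11  0.22 -0.75] w 0.0212
[-0.05  0.04 -0.02]
```

Tip is just at the block's top with no contact. Continuing down in small steps.

Request:
arm_command([
  {"grip": 1, "slide": [0, 0, 0.002], "spin": 0},
  {"grip": 1, "slide": [0, 0, 0], "spin": 0},
  {"grip": 1, "slide": [0, 0, 0], "spin": 0},
])

```text
time: 35.8
tool_pos: [0.5969, 0.0817, 0.1286]
ee_rot: [3.142, -0.0, 2.512]
wrist_force: [-0.0, -0.5, -1.4]
width: 0.0213
finger_force: 30.0
```

Request:
arm_command([
  {"grip": 1, "slide": [0, 0, 0.002], "spin": 0},
  {"grip": 1, "slide": [0, 0, 0], "spin": 0},
  {"grip": 1, "slide": [0, 0, 0], "spin": 0},
])

```text
time: 36.17
tool_pos: [0.5969, 0.0817, 0.1275]
ee_rot: [3.142, -0.0, 2.512]
wrist_force: [-0.8, 0.3, -2.2]
width: 0.0214
finger_force: 30.0
```

```bash
python3 st.py
```

```text
36.175 [0.59691 0.08168 0.12754] [ 3.1415e+00 -1.0000e-04  2.5125e+00] [-0.79  0.28 -2.2 ] w 0.0214
[-0.006  0.009 -0.019]
```

Request:
arm_command([
  {"grip": 1, "slide": [0, 0, 0.002], "spin": 0},
  {"grip": 1, "slide": [0, 0, 0.002], "spin": 0},
  {"grip": 1, "slide": [0, 0, 0], "spin": 0},
  {"grip": 1, "slide": [0, 0, 0], "spin": 0},
])

```text
time: 36.67
tool_pos: [0.5969, 0.0817, 0.1255]
ee_rot: [3.142, -0.0, 2.512]
wrist_force: [-0.5, 0.5, -1.6]
width: 0.0218
finger_force: 30.0
```

Request:
arm_command([
  {"grip": 1, "slide": [0, 0, 0.002], "spin": 0},
  {"grip": 1, "slide": [0, 0, 0.002], "spin": 0},
  {"grip": 1, "slide": [0, 0, 0], "spin": 0},
  {"grip": 1, "slide": [0, 0, 0], "spin": 0},
])

```text
time: 37.17
tool_pos: [0.5969, 0.0816, 0.1236]
ee_rot: [3.142, -0.0, 2.512]
wrist_force: [0.3, 0.2, -1.3]
width: 0.0217
finger_force: 30.0
```

```bash
python3 st.py
```

```text
37.175 [0.59694 0.08165 0.12358] [ 3.1415 -0.      2.5124] [ 0.33  0.21 -1.31] w 0.0217
[ 0.017  0.046 -0.007]
```

Request:
arm_command([
  {"grip": 1, "slide": [0, 0, 0.008], "spin": 0},
  {"grip": 1, "slide": [0, 0, 0.008], "spin": 0},
  {"grip": 1, "slide": [0, 0, 0.008], "spin": 0},
  {"grip": 1, "slide": [0, 0, 0], "spin": 0},
  {"grip": 1, "slide": [0, 0, 0], "spin": 0},
])

```text
time: 37.8
tool_pos: [0.597, 0.0817, 0.1116]
ee_rot: [3.141, -0.0, 2.512]
wrist_force: [0.0, -0.2, -2.1]
width: 0.0214
finger_force: 30.0
```

Request:
arm_command([
  {"grip": 1, "slide": [0, 0, 0.008], "spin": 0},
  {"grip": 1, "slide": [0, 0, 0.008], "spin": 0},
  {"grip": 1, "slide": [0, 0, 0.006], "spin": 0},
  {"grip": 1, "slide": [0, 0, 0], "spin": 0},
  {"grip": 1, "slide": [0, 0, 0], "spin": 0},
  {"grip": 1, "slide": [0, 0, 0], "spin": 0},
])

```text
time: 38.55
tool_pos: [0.597, 0.0817, 0.1007]
ee_rot: [3.141, 0.0, 2.512]
wrist_force: [-0.0, 0.1, -1.9]
width: 0.0215
finger_force: 30.0
```

```bash
python3 st.py
```

```text
38.55 [0.59701 0.08167 0.10074] [3.1414e+00 1.0000e-04 2.5125e+00] [-0.01  0.06 -1.94] w 0.0215
[ 0.056  0.1   -0.002]
```

Request:
arm_command([
  {"grip": 1, "slide": [0, 0, 0.005], "spin": 0},
  {"grip": 1, "slide": [0, 0, 0.005], "spin": 0},
  {"grip": 1, "slide": [0, 0, 0], "spin": 0},
  {"grip": 1, "slide": [0, 0, 0], "spin": 0},
  {"grip": 1, "slide": [0, 0, 0], "spin": 0},
])

```text
time: 39.17
tool_pos: [0.5969, 0.0817, 0.0955]
ee_rot: [3.142, -0.0, 2.512]
wrist_force: [-0.1, -0.3, -2.4]
width: 0.0218
finger_force: 30.0
```

Request:
arm_command([
  {"grip": 1, "slide": [0, 0, 0.001], "spin": 0},
  {"grip": 1, "slide": [0, 0, 0], "spin": 0},
  {"grip": 1, "slide": [0, 0, 0.001], "spin": 0},
  {"grip": 1, "slide": [0, 0, 0], "spin": 0},
  {"grip": 1, "slide": [0, 0, 0], "spin": 0},
])

```text
time: 39.8
tool_pos: [0.597, 0.0817, 0.0946]
ee_rot: [3.141, 0.0, 2.512]
wrist_force: [0.7, 1.2, -2.4]
width: 0.0215
finger_force: 30.0
```

```bash
python3 st.py
```

```text
39.8 [0.59701 0.08171 0.09463] [3.1413e+00 1.0000e-04 2.5125e+00] [ 0.68  1.15 -2.45] w 0.0215
[0.13  0.043 0.032]
```

Request:
arm_command([
  {"grip": 1, "slide": [0, 0, 0.001], "spin": 0},
  {"grip": 1, "slide": [0, 0, 0], "spin": 0},
  {"grip": 1, "slide": [0, 0, 0], "spin": 0},
])

```text
time: 40.17
tool_pos: [0.597, 0.0817, 0.0941]
ee_rot: [3.141, 0.0, 2.513]
wrist_force: [-0.6, 0.7, -1.4]
width: 0.0216
finger_force: 30.0
```

Request:
arm_command([
  {"grip": 1, "slide": [0, 0, 0.0006], "spin": 0},
  {"grip": 1, "slide": [0, 0, 0], "spin": 0},
  {"grip": 1, "slide": [0, 0, 0], "spin": 0},
])

```text
time: 40.55
tool_pos: [0.5971, 0.0817, 0.094]
ee_rot: [3.141, 0.0, 2.513]
wrist_force: [0.1, 0.7, -0.6]
width: 0.0212
finger_force: 30.0
```

```bash
python3 st.py
```

```text
40.55 [0.59707 0.08172 0.09403] [3.1412e+00 2.0000e-04 2.5125e+00] [ 0.06  0.66 -0.64] w 0.0212
[ 0.148  0.023 -0.021]
```

Request:
arm_command([
  {"grip": 1, "slide": [0, 0, 0.0008], "spin": 0},
  {"grip": 1, "slide": [0, 0, 0], "spin": 0},
  {"grip": 1, "slide": [0, 0, 0], "spin": 0},
])

```text
time: 40.92
tool_pos: [0.5972, 0.0818, 0.0939]
ee_rot: [3.141, 0.001, 2.512]
wrist_force: [0.4, 0.7, 2.6]
width: 0.0217
finger_force: 30.0
```

```bash
python3 st.py
```

```text
40.925 [0.59721 0.08177 0.09388] [3.1408e+00 5.0000e-04 2.5125e+00] [0.42 0.68 2.61] w 0.0217
[ 0.263  0.041 -0.034]
```

Collar is on the block (about 4 N). Releasing, then lifting clear.

Request:
arm_command([
  {"grip": -1, "slide": [0, 0, 0], "spin": 0},
  {"grip": -1, "slide": [0, 0, 0], "spin": 0},
  {"grip": -1, "slide": [0, 0, 0], "spin": 0},
  {"grip": -1, "slide": [0, 0, 0], "spin": 0},
  {"grip": -1, "slide": [0, 0, 0], "spin": 0},
  {"grip": -1, "slide": [0, 0, 0], "spin": 0},
  {"grip": -1, "slide": [0, 0, 0], "spin": 0},
  {"grip": -1, "slide": [0, 0, 0], "spin": 0},
])

```text
time: 41.92
tool_pos: [0.5969, 0.0817, 0.0934]
ee_rot: [3.142, 0.0, 2.512]
wrist_force: [0.3, 0.4, -0.3]
width: 0.0935
finger_force: 0.0
```

Request:
arm_command([
  {"grip": -1, "slide": [0, 0, -0.02], "spin": 0},
  {"grip": -1, "slide": [0, 0, -0.04], "spin": 0},
  {"grip": -1, "slide": [0, 0, -0.06], "spin": 0},
  {"grip": -1, "slide": [0, 0, -0.06], "spin": 0},
  {"grip": -1, "slide": [0, 0, -0.06], "spin": 0},
  {"grip": -1, "slide": [0, 0, 0], "spin": 0},
  {"grip": -1, "slide": [0, 0, 0], "spin": 0},
  {"grip": -1, "slide": [0, 0, 0], "spin": 0},
])

```text
time: 42.92
tool_pos: [0.5961, 0.0816, 0.2113]
ee_rot: [-3.139, -0.003, 2.512]
wrist_force: [0.3, -0.2, -0.4]
width: 0.094
finger_force: 0.0
```

```bash
python3 st.py
python3 - <<'E'
from h import *
ci=camera_info('scene'); im=snapshot('scene')[:,:,::-1]
u,v=proj(ci,[.597,.082,.08])[0].astype(int); print(u,v,proj(ci,[[.597,.082,.06],[.597,.082,.112]]).round(1))
cv2.imwrite('pics/end.png',cv2.resize(im[v-60:v+50,u-100:u+60],None,fx=5,fy=5,interpolation=2))
E
```

```text
42.925 [0.59607 0.08161 0.21126] [-3.1394e+00 -2.8000e-03  2.5124e+00] [ 0.31 -0.24 -0.36] w 0.094
[0.008 0.017 0.039]
361 203 [[360.9 211.7]
 [361.7 190.6]]
```

View pics/end.png

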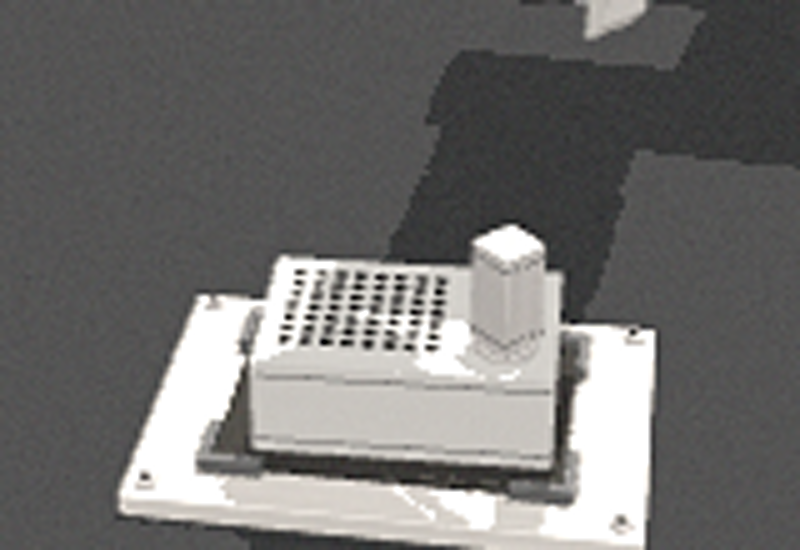

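The pin stands upright in the bore at about (508,290) with its collar flat on the block, and the gripper is clear above it.

```bash
python3 -c "
from bench import ticket;print(ticket.close_job())"
```

```text
the job is handed in; nothing more can be done
None
```

I touched the block at the three points in order with light contact (about 2–3 N, held over half a second each); the pin now stands released in the bore with its collar down on the block, and I handed the job in at about 43 s (no verdict was shown).

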